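# Lock the flacon carriage under the filling nozzle

### The job

Bring the perfume flacon under the filling nozzle: with the fingertips push the black knob of the carriage along the long leg of the L-shaped slot to the corner, then push it away from the corner into the short leg until it is fully home, and leave it there. Only push the knob, never pinch it between the fingers; do not touch the flacon, and leave the bottles, the beaker and the roll of tape as they stand.

Things in the scene. Friction and masses are not known exactly. Their poses are not given: they have to be found in the camera images.
- stand: Filling stand fixed to the bench: black base 10 mm thick (x -85 to +210, y -125 to +125 mm), origin at table height. x points away from the robot. Over its robot side (x -80 to +45 mm) lies an aluminium cover plate, top 34 mm above the table, with an L-shaped slot 16 mm wide: long leg along y, short leg along +x. The pin's axis is at x = -32 + seat, y = -55 + travel (mm).
- slot_corner (a point): Where the pin's axis stands at the corner of the slot, against the wall at the end of the long leg (stand's x -30, y +55 mm), at the plate's top, 34 mm above the table
- slot_end (a point): Where the pin's axis stands when fully home at the end of the short leg (stand's x +8, y +53 mm), at the plate's top, 34 mm above the table
- nozzle (a point): Tip of the steel filling nozzle, 108 mm above the table, at the stand's x 136, y 54 mm; the flacon's neck stands under it when home. Its round body (20 mm) reaches 175 mm above the table and hangs by a steel arm on a post (16 mm thick, 160 mm high) at the stand's x 185, y 108 mm.
- knob (a point): Centre of the black knob on the 12 mm steel pin that rises through the slot: four upright round lobes like a clover, 22 x 22 mm across along the stand's x and y, 38 mm tall, from 48 to 86 mm above the table; this point is 67 mm above the table on the pin's axis.
- travel (a joint): Pin's travel along the long leg (stand's +y), m: 0 at the closed end, 0.110 against the wall at the corner. It starts between 0 and 0.045. The short leg opens off the corner and admits the pin only between about 0.106 and 0.110. It slides with 1 to 4 N of friction and stays where left.
- seat (a joint): Pin's travel along the short leg (stand's +x), m: 0 to 0.004 is the play in the long leg, 0.040 against the end of the short leg (fully home). Slides with 1 to 4 N of friction and stays where left.
- flacon: Square clear glass perfume flacon, 40 x 40 mm, 52 mm tall plus a 12 mm neck (top 87 mm above the table), clamped in a white nest on the carriage, its axis 125 mm beyond the knob along the stand's x; it moves with the knob. Origin at the centre of its underside.
- lobe_back: Knob lobe on the robot's side (stand's -x); the lobes are 12 mm round and 38 mm tall, origins at their undersides, 48 mm above the table, each 5 mm from the knob's axis
- lobe_front: Knob lobe on the far side (stand's +x)
- lobe_right: Knob lobe on the stand's -y side
- lobe_left: Knob lobe on the stand's +y side
- bottle_a: Loose amber glass bottle with black cap, 44 mm across, 85 mm tall, origin at the centre of its underside; leave alone
- bottle_b: Loose amber glass bottle with black cap, 36 mm across, 70 mm tall, origin at the centre of its underside; leave alone
- beaker: Loose open glass beaker, 60 mm across, 75 mm tall, origin at the centre of its underside; leave alone
- tape: Loose roll of paper tape lying flat, 84 mm across, 24 mm tall, origin at the centre of its underside; leave alone

How it is judged:
On the way:
1. the knob's pin has reached the corner, before entering the short leg (value of joint travel above 0.105 m and value of joint seat below 0.012 m).
At the end, for the whole second after the job is handed in: The pin is at the end of the short leg, within 4 mm of fully home (seat joint above 0.036 m), at rest and released (value of joint travel above 0.104 m and value of joint seat above 0.036 m and velocity of joint seat between -0.005 and 0.005 m/s); the robot touches nothing.
It fails at once if the knob is pinched: both fingers press on opposite lobes with more than 2 N at once (contact force between each of lobe_back, lobe_front and the fingers above 2 N or contact force between each of lobe_left, lobe_right and the fingers above 2 N).
It fails at once if the flacon is touched (contact force between flacon and the fingers above 0.5 N or contact force between flacon and the arm above 0.5 N).
It fails at once if a bottle, the beaker or the tape is moved more than 15 mm or tipped (distance of any of bottle_a, bottle_b, beaker, tape from where it was at the start of the episode above 0.015 m or angle between any of bottle_a, bottle_b, beaker, tape's own z axis and vertical above 0.3 rad).
It also fails if it takes over 48 s, if anything falls off the work surface, if the arm or the gripper's body presses on something with over 40 N, if the wrist force passes 120 N, or if a joint passes its speed limit or range.

### The arm

A 6-joint arm with a two-finger parallel gripper is mounted at the origin on the work surface. World frame = base frame: x ahead of the robot, y to its left, z up, the work surface at z = 0. Lengths are in m, angles in rad, forces in N, time in s.
With the tool pointing down it reaches from about 0.35 to 0.775 m from the base axis. Payload 5.5 kg.
Tool frame: the origin (TCP) lies at the very end of the fingers, on their centre line; the grasp point (between the pads) lies 19 mm behind it; z points along the fingers, y is the line along which they close (so a half turn about z gives the same grasp; the last joint's range is limited). The gripper opens to 85 mm and grips with 20 to 120 N. Pads are 22 mm wide; open, the fingers measure 114 mm over their backs; the gripper's body (76 mm by 85 mm) begins 54 mm behind the grasp point. The pads swing forward as they close: fully open they stand 13 mm farther back than shut.
Start: joints at [-1.306, 0.313, 0.046, 1.304, 0, 1.431], TCP at [0.226, -0.529, 0.231] pointing down, gripper open.
Joint ranges: [-2.76, 2.76], [-0.86, 1.69], [-1.03, 1.26], [-2.2, 2.34], [-1.47, 1.5], [-3.14, 3.14]. Speed limits (rad/s): [2.57, 2.57, 3.14, 3.14, 3.14, 3.14].

### API

Orientations are given as a unit quaternion [w, x, y, z].
In Python, from workcell import env gives the robot as it stands. The module is installed in compiled form; this text tells all that it offers.
- The arm moves only by the tool jog_arm, never from a script. Its arguments are lists of equal length, an entry for each row: "gripper": the opening, from 0 (shut) to 1 (fully open); "offset": the shift along the world's x, y, z in cm, a list of three; "twist": the turn about the world's z in degrees. In form: {"gripper": [gripper, ...], "offset": [[dx, dy, dz], ...], "twist": [twist, ...]}. A call has exactly 8 rows; each row is the pose to reach, as a shift and turn from the pose commanded when the call began; what a row does not reach only later rows make up. A row lasts 1/8 s, in which the tool goes at most 62.5 mm and 10.7 degrees, less where a joint would pass 70% of its speed; a pose out of reach is approached as far as the arm can. A call with a gripper value outside its range is refused whole. The fingers move at their own pace and stop on an object; "squeeze" is the grip in N (left out, the last holds). Time passes only in rows, so rows that repeat a pose let the fingers close, or fill a call up. It gives the time, the measured TCP pose, the force, the opening and the grip force at its end, in the units of the state.
- env.get_state(): the state, without advancing time (a new reading comes with each control period).
- env.read_camera(name): name is "side" or "top" or "wrist"; returns a dict with "image" (400x640x3 uint8, red, green, blue), "z_map" (400x640 float32, m along the optical axis (not along the pixel's ray), 0 where there is no reading), "fovy" (degrees; the focal length in pixels is half the picture's height over the tangent of half this angle, whatever the lens; pixels are square), "cx", "cy" (the principal point, pixels), "cam_to_world" (4x4, takes a point from camera to world coordinates). Camera axes: x right, y up, looking along -z (the intrinsics and any distortion apply to the point x, -y, -z); pixel columns grow to the right and rows downward; lengths in m; the calibration is good to about 2 mm. A picture is of the moment at which its call begins.
- env.hand_in(): hands the job in; it is judged then, once.
The state is a dict: "clock": time; "joint_pos": joint angles; "qvel": joint speeds; "tau": joint torques, N m; "tcp_pos": TCP position; "orientation": TCP orientation; "wrist_force": force on the tool from outside, world axes, zero at the start; "ft_torque": the same for the moment, N m; "finger_gap": finger opening in m; "grip_force": force on a finger pad.
Only numpy, scipy, OpenCV 4.12 (cv2) and the standard library are available. Lean on these libraries where they do the work, as an engineer would, in place of code of your own. Each camera call takes 0.05 s, during which the arm holds its last target. There are 200 camera calls.

## Working session

There is one attempt and no reset: what is moved stays moved. The work goes in short steps, Python scripts to look and compute and a tool call to move; the robot and the scene stay as the last step left them, time stands still between calls to the robot, and variables do not carry over. Pictures are saved under pics/ and viewed, at most 10 in all, crops included, and the job is handed in when it is done.

Besides the shell and the picture viewer there is one more tool, called after "Emit:" as name(argument=value, ...), one argument or row to a line, values as JSON. jog_arm: Moves the arm, as the interface text tells. Its arguments: {"type":"object","properties":{"gripper":{"type":"array"},"offset":{"type":"array"},"twist":{"type":"array"},"squeeze":{"type":"number"}},"required":["gripper","offset","twist"]}

```bash
mkdir -p pics; cat > h.py <<'E'
import numpy as np, cv2
from workcell import env
def cam(n,f=None):
    c=env.read_camera(n)
    if f: cv2.imwrite('pics/'+f,c['image'][:,:,::-1])
    return c
def cloud(c):
    z=c['z_map'];h,w=z.shape;f=h/2/np.tan(np.radians(c['fovy'])/2)
    u,v=np.meshgrid(np.arange(w),np.arange(h))
    P=np.stack([(u-c['cx'])/f*z,-(v-c['cy'])/f*z,-z,np.ones_like(z)],-1)
    return (P@np.array(c['cam_to_world']).T)[...,:3]
E
python3 - <<'E'
from h import *
for n in ('top','side'):
    c=cam(n,n+'0.png'); np.savez(n+'0.npz',P=cloud(c),z=c['z_map'])
    print(n,c['fovy'],c['cx'],c['cy'],np.round(c['cam_to_world'],3).tolist(),[k for k in c])
print(env.get_state())
E
```

```text
top 45.598679755480276 320.70557295744493 200.0423103248274 [[0.016, 0.992, -0.128, 0.437], [-1.0, 0.017, 0.005, 0.047], [0.007, 0.127, 0.992, 1.088], [0.0, 0.0, 0.0, 1.0]] ['image', 'z_map', 'fovy', 'cx', 'cy', 'cam_to_world']
side 49.920829641642015 326.2086022905315 198.10027958276058 [[-0.881, 0.349, -0.318, 0.318], [-0.472, -0.653, 0.592, 0.527], [-0.001, 0.672, 0.74, 0.709], [0.0, 0.0, 0.0, 1.0]] ['image', 'z_map', 'fovy', 'cx', 'cy', 'cam_to_world']
{'clock': 0.1, 'joint_pos': array([-1.30562653e+00,  3.13932218e-01,  4.50949685e-02,  1.30358896e+00,
        2.93228005e-06,  1.43120540e+00]), 'qvel': array([ 0.00026958, -0.0037514 ,  0.00231325, -0.00135435, -0.00111927,
        0.00025034]), 'tau': array([ 1.83754586e-03, -4.81727135e+01,  2.99242687e+01,  1.26993665e-02,
       -1.23864461e-04, -2.28725817e-06]), 'tcp_pos': array([ 0.22631227, -0.52810193,  0.23049507]), 'orientation': array([-8.13427460e-04,  9.79590572e-01,  2.01001609e-01, -4.96728450e-05]), 'wrist_force': array([ 0.3322065 , -0.45371903, -0.41703264]), 'ft_torque': array([-0.00511377,  0.00497956,  0.01343846]), 'grip_force': 0.0, 'finger_gap': 0.08538083397720163}
```

View pics/top0.png

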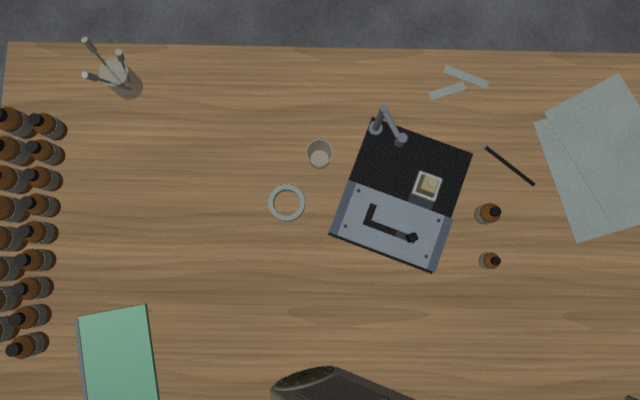

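View pics/side0.png

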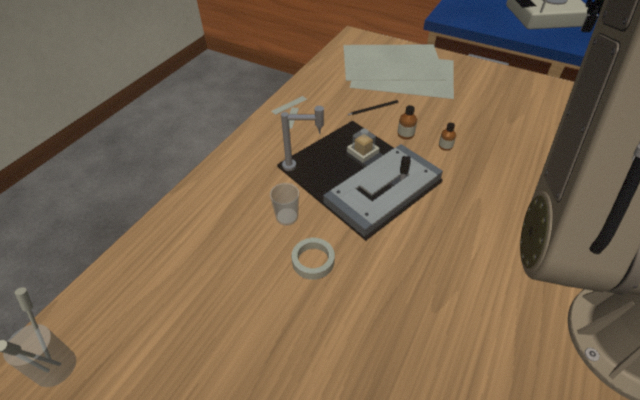

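Top view: the plate spans about (330,234) to (452,222), the slot corner is near (371,207), the knob near (411,237), and the flacon at (428,185). The tape (287,203) and beaker (319,153) stand left of the stand. The bottles (488,213) and (490,260) stand right of it.

```bash
python3 - <<'E'
from h import *
d=np.load('top0.npz');P=d['P']
def roi(u0,u1,v0,v1,z0,z1):
    Q=P[v0:v1,u0:u1].reshape(-1,3);return Q[(Q[:,2]>z0)&(Q[:,2]<z1)]
pl=roi(325,480,170,280,.028,.040)
r=cv2.minAreaRect((pl[:,:2]*1000).astype(np.float32));print('plate',r,cv2.boxPoints(r).round(1).tolist(),np.median(pl[:,2]))
b=roi(325,480,110,280,.005,.09)
r=cv2.minAreaRect((b[:,:2]*1000).astype(np.float32));print('all',r,cv2.boxPoints(r).round(1).tolist())
k=roi(400,425,225,250,.075,.095);print('knob top',len(k),k.mean(0),k.min(0),k.max(0))
f=roi(405,450,165,210,.03,.12);print('flacon',f.mean(0),f.min(0),f.max(0))
for n,a in dict(tape=(262,310,180,225),beak=(300,336,135,172),bA=(472,505,200,226),bB=(475,505,250,272),noz=(366,412,100,150)).items():
    q=roi(*a,.015,.2);print(n,len(q),np.median(q,0).round(3),q.min(0).round(3),q.max(0).round(3))
s=np.load('side0.npz')['P'][150:182,395:416].reshape(-1,3);s=s[(s[:,2]>.05)&(s[:,2]<.095)];print('side knob',s.mean(0),s.min(0),s.max(0))
im=cv2.imread('pics/top0.png')[170:280,325:480];cv2.imwrite('pics/crop.png',cv2.resize(im,None,fx=5,fy=5,interpolation=2))
E
```

```text
plate ((545.1148071289062, -153.9244384765625), (305.4942321777344, 201.84860229492188), 70.24127960205078) [[398.5, -263.6000061035156], [588.5, -331.79998779296875], [691.7000122070312, -44.29999923706055], [501.79998779296875, 23.899999618530273]] 0.033678756545229005
all ((595.0401611328125, -145.3335418701172), (383.2512512207031, 358.9935607910156), 0.13541565835475922) [[403.0, 33.70000076293945], [403.79998779296875, -325.29998779296875], [787.0999755859375, -324.3999938964844], [786.2000122070312, 34.599998474121094]]
knob top 77 [ 0.49046218 -0.1522496   0.0846991 ] [ 0.48040694 -0.16270431  0.07590368] [ 0.49977709 -0.14264381  0.08909093]
flacon [ 0.59822406 -0.18587445  0.05707005] [ 0.55548694 -0.2281974   0.03015072] [ 0.64310062 -0.14644594  0.09012301]
tape 551 [0.567 0.12  0.023] [0.525 0.079 0.015] [0.608 0.16  0.03 ]
beak 387 [0.687 0.047 0.057] [0.643 0.019 0.015] [0.703 0.076 0.079]
bA 419 [ 0.545 -0.322  0.057] [ 0.526 -0.348  0.015] [ 0.569 -0.308  0.087]
bB 280 [ 0.444 -0.327  0.046] [ 0.426 -0.348  0.015] [ 0.461 -0.315  0.073]
noz 568 [ 0.732 -0.089  0.155] [ 0.671 -0.163  0.015] [ 0.759 -0.065  0.178]
side knob [ 0.48834084 -0.14743317  0.07270072] [ 0.4788334  -0.16097234  0.05016902] [ 0.50043978 -0.13932344  0.08764298]
```

View pics/crop.png

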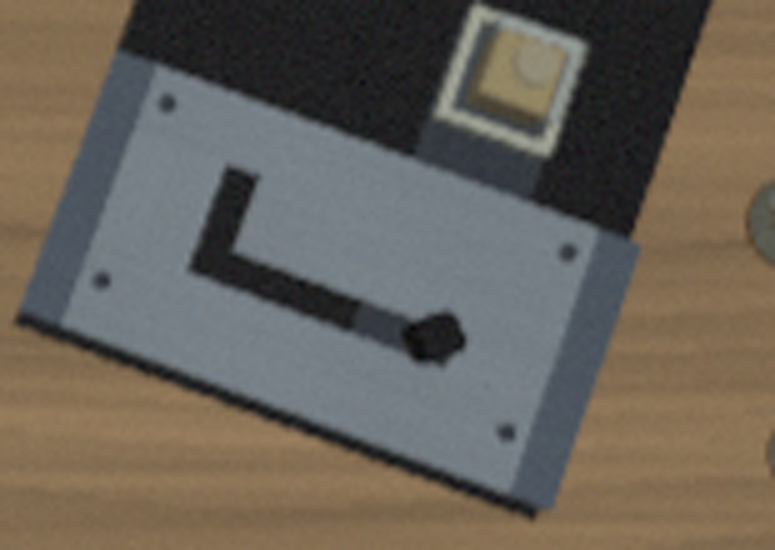

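Crop: slot outer corner at (190,268), short-leg end at (225,165)–(258,178), knob top at (434,337), plate front edge from (17,316) to (538,508), and back edge from (125,52) to (640,243).

```bash
python3 - <<'E'
from h import *
c=cam('top');M=np.array(c['cam_to_world']);f=200/np.tan(np.radians(c['fovy'])/2)
def pt(u,v,z):
    u=u/5+325-.4;v=v/5+170-.4
    d=M[:3,:3]@[(u-c['cx'])/f,-(v-c['cy'])/f,-1];o=M[:3,3];return (o+d*(z-o[2])/d[2])[:2]
pts=[(17,316),(538,508),(125,52),(640,243),(190,268),(225,165),(258,178)]
loc=np.array([(-80,125),(-80,-125),(45,125),(45,-125),(-38,61),(14,61),(14,45)])/1e3
W=np.array([pt(*p,.034) for p in pts]);print(W.round(4).tolist())
for sel in (slice(0,7),slice(0,4)):
    A,B=loc[sel],W[sel];a,b=A.mean(0),B.mean(0)
    U,S,V=np.linalg.svd((A-a).T@(B-b));R=(U@V).T
    t=b-R@a;print('yaw',np.degrees(np.arctan2(R[1,0],R[0,0])),'t',t.round(4),'res',((loc@R.T+t-W)*1e3).round(1).tolist())
    k=pt(434,337,.086);
    kk=np.array([.4895,-.151]);print('knob',k,'local',(R.T@(k-t)).round(4),(R.T@(kk-t)).round(4))
    for n,l in dict(corner=(-.030,.055),end=(.008,.053),noz=(.136,.054)).items():print(n,(R@l+t).round(4))
E
```

```text
[[0.4999, 0.0242], [0.4194, -0.2056], [0.6192, -0.0227], [0.5369, -0.2528], [0.5225, -0.0523], [0.5688, -0.0678], [0.5632, -0.0825]]
yaw -19.97013982226392 t [ 0.5355 -0.1205] res [[3.0, 0.1], [-1.8, -5.1], [1.2, 4.2], [-1.9, -0.6], [-1.9, 2.1], [0.6, -0.2], [0.8, -0.5]]
knob [ 0.49085429 -0.15032352] local [-0.0318 -0.0432] [-0.0328 -0.0443]
corner [ 0.5261 -0.0586]
end [ 0.5611 -0.0735]
noz [ 0.6817 -0.1162]
yaw -19.941255151035318 t [ 0.5353 -0.1202] res [[2.8, 0.4], [-1.9, -4.8], [1.0, 4.6], [-1.9, -0.2], [-2.1, 2.4], [0.5, 0.1], [0.6, -0.2]]
knob [ 0.49085429 -0.15032352] local [-0.0315 -0.0435] [-0.0326 -0.0446]
corner [ 0.5259 -0.0583]
end [ 0.5609 -0.0731]
noz [ 0.6816 -0.1158]
```

Emit:
jog_arm(
  gripper=[0,0,0,0,0,0,0,0],
  offset=[
    [4,5,0],
    [8,10,0],
    [12,15,0],
    [16,20,0],
    [20,26,0],
    [24,32,0],
    [25,34,0],
    [25,34,-4],
  ],
  twist=[6,12,20,28,36,42,47,47],
)

```text
clock: 1.15
tcp_pos: [0.4799, -0.1867, 0.1935]
orientation: [0.003, 0.816, 0.578, 0.002]
wrist_force: [-0.0, -1.0, -0.8]
finger_gap: 0.0002
grip_force: 0.0
```

Emit:
jog_arm(
  gripper=[0,0,0,0,0,0,0,0],
  offset=[
    [0,0,-3],
    [0,0,-6],
    [0,0,-9],
    [0,0,-11],
    [0,0,-12.5],
    [0,0,-13.5],
    [0,0,-13.5],
    [0,0,-13.5],
  ],
  twist=[0,0,0,0,0,0,0,0],
)

```text
clock: 2.15
tcp_pos: [0.477, -0.1889, 0.057]
orientation: [0.001, 0.818, 0.575, 0.0]
wrist_force: [0.5, 0.1, -0.0]
finger_gap: -0.0005
grip_force: 0.0
```

```bash
python3 - <<'E'
from h import *
a=cam('top')['image'][150:280,325:500];b=cam('side')['image'][90:250,300:480]
cv2.imwrite('pics/low.png',np.hstack([cv2.resize(x,(390,360),interpolation=2) for x in (a,b)])[:,:,::-1])
s=env.get_state();print(s['tcp_pos'],s['wrist_force'])
E
```

```text
[ 0.4770684  -0.18892449  0.05712396] [ 0.13771106 -0.07125734  0.42073943]
```

View pics/low.png

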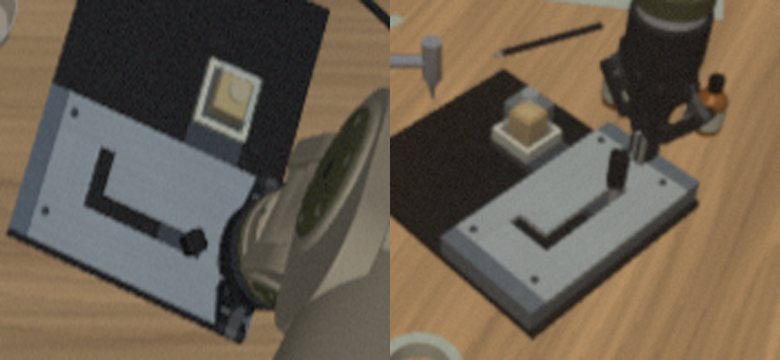

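Fingers stand shut just behind the knob on its -y side, clear of everything. Pushing along +y.

Emit:
jog_arm(
  gripper=[0,0,0,0,0,0,0,0],
  offset=[
    [0.34,0.94,0],
    [0.68,1.88,0],
    [1.2,3.3,0],
    [1.7,4.7,0],
    [2.2,6.1,0],
    [2.7,7.5,0],
    [3.1,8.5,0],
    [3.4,9.4,0],
  ],
  twist=[0,0,0,0,0,0,0,0],
)

```text
clock: 3.25
tcp_pos: [0.5107, -0.0938, 0.0562]
orientation: [0.0, 0.818, 0.575, -0.0]
wrist_force: [-1.1, -1.8, 1.1]
finger_gap: -0.0
grip_force: 0.9
```

Emit:
jog_arm(
  gripper=[0,0,0,0,0,0,0,0],
  offset=[
    [0.1,0.3,0],
    [0.2,0.6,0],
    [0.3,0.8,0],
    [0.4,1.1,0],
    [0.45,1.25,0],
    [0.5,1.4,0],
    [0.5,1.4,0],
    [0.5,1.4,0],
  ],
  twist=[0,0,0,0,0,0,0,0],
)

```text
clock: 4.25
tcp_pos: [0.5154, -0.0804, 0.0563]
orientation: [-0.0, 0.818, 0.575, 0.0]
wrist_force: [-0.8, -0.3, 0.4]
finger_gap: 0.0001
grip_force: 0.2
```

Emit:
jog_arm(
  gripper=[0,0,0,0,0,0,0,0],
  offset=[
    [0.03,0.1,0],
    [0.06,0.15,0],
    [0.08,0.2,0],
    [0.1,0.25,0],
    [0.1,0.3,0],
    [0.1,0.3,0],
    [0.1,0.3,0],
    [0.1,0.3,0],
  ],
  twist=[0,0,0,0,0,0,0,0],
)

```text
clock: 5.25
tcp_pos: [0.5162, -0.0783, 0.0563]
orientation: [0.0, 0.818, 0.575, -0.001]
wrist_force: [-2.3, -4.8, 0.1]
finger_gap: 0.0003
grip_force: 2.6
```

Emit:
jog_arm(
  gripper=[0,0,0,0,0,0,0,0],
  offset=[
    [0.03,0.1,0],
    [0.07,0.2,0],
    [0.07,0.2,0],
    [0.07,0.2,0],
    [0.07,0.2,0],
    [0.07,0.2,0],
    [0.07,0.2,0],
    [0.07,0.2,0],
  ],
  twist=[0,0,0,0,0,0,0,0],
)

```text
clock: 6.25
tcp_pos: [0.5164, -0.0778, 0.0564]
orientation: [0.001, 0.819, 0.574, -0.002]
wrist_force: [-4.1, -9.9, 0.6]
finger_gap: -0.0002
grip_force: 5.5
```

```bash
python3 - <<'E'
from h import *
a=cam('top')['image'][150:280,325:500];c=cam('side');b=c['image'][90:250,300:480]
cv2.imwrite('pics/cor.png',np.hstack([cv2.resize(x,(390,360),interpolation=2) for x in (a,b)])[:,:,::-1])
s=env.get_state();print(s['tcp_pos'],s['wrist_force'])
E
```

```text
[ 0.51638994 -0.07784877  0.0564222 ] [-3.80745291 -9.00629656  0.98780837]
```

View pics/cor.png

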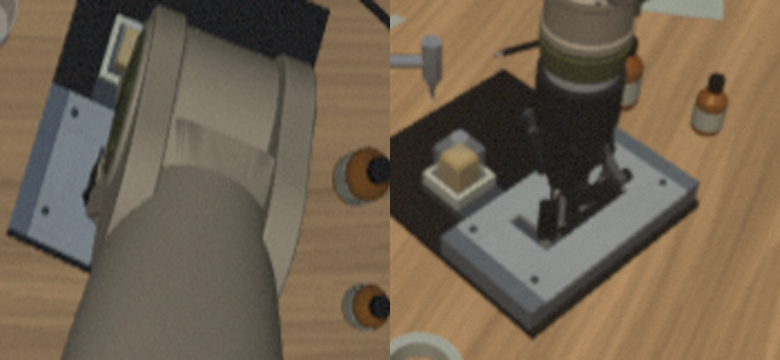

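At the corner: the TCP stands 22 mm behind the wall position and the force is rising stiffly. Now back off, rise, go round to the -x side with a quarter turn.

Emit:
jog_arm(
  gripper=[0,0,0,0,0,0,0,0],
  offset=[
    [-0.3,-0.9,0],
    [-0.7,-1.9,0],
    [-0.7,-1.9,3],
    [-0.7,-1.9,7],
    [-0.7,-1.9,9],
    [-1.5,0,9],
    [-2.7,2,9],
    [-2.7,3,9],
  ],
  twist=[0,0,0,0,8,18,28,38],
)

```text
clock: 7.35
tcp_pos: [0.4893, -0.0447, 0.1465]
orientation: [-0.0, 0.584, 0.812, 0.0]
wrist_force: [0.9, -0.4, -0.4]
finger_gap: -0.0003
grip_force: 0.0
```

Emit:
jog_arm(
  gripper=[0,0,0,0,0,0,0,0],
  offset=[
    [0,0,0],
    [0,0,0],
    [0,0,0],
    [0,0,0],
    [0,0,0],
    [0,0,0],
    [0,0,0],
    [0,0,0],
  ],
  twist=[10,20,30,40,48,52,52,52],
)

```text
clock: 8.35
tcp_pos: [0.4902, -0.0456, 0.1464]
orientation: [0.0, 0.173, 0.985, 0.0]
wrist_force: [-0.1, -0.0, 0.0]
finger_gap: 0.0002
grip_force: 0.0
```

```bash
python3 - <<'E'
from h import *
s=env.get_state();print(s['tcp_pos'],s['wrist_force'],s['orientation'])
P=cloud(cam('side')).reshape(-1,3)-[.535,-.120,0];L=np.c_[P[:,0]*.94-P[:,1]*.342,P[:,0]*.342+P[:,1]*.94,P[:,2]]
k=L[(abs(L[:,0]+.03)<.025)&(abs(L[:,1]-.05)<.03)&(L[:,2]>.05)&(L[:,2]<.095)];print(len(k),k.min(0),k.max(0))
E
```

```text
[ 0.49019065 -0.04562685  0.14637062] [-0.05959908 -0.02224541  0.02883978] [1.25905214e-04 1.72603899e-01 9.84991285e-01 2.16597440e-04]
161 [-0.04354596  0.0441782   0.05014621] [-0.02212044  0.06644451  0.0879842 ]
```

Emit:
jog_arm(
  gripper=[0,0,0,0,0,0,0,0],
  offset=[
    [0,0,-3],
    [0,0,-6],
    [0,0,-8],
    [0,0,-9],
    [0,0,-9],
    [0.5,-0.2,-9],
    [0.9,-0.3,-9],
    [1.2,-0.45,-9],
  ],
  twist=[0,0,0,0,0,0,0,0],
)

```text
clock: 9.4
tcp_pos: [0.5031, -0.0503, 0.0569]
orientation: [0.001, 0.172, 0.985, 0.0]
wrist_force: [-0.2, -0.3, -0.1]
finger_gap: -0.0
grip_force: 0.0
```

Emit:
jog_arm(
  gripper=[0,0,0,0,0,0,0,0],
  offset=[
    [0.4,-0.15,0],
    [0.8,-0.3,0],
    [1.2,-0.45,0],
    [1.6,-0.6,0],
    [2,-0.75,0],
    [2.4,-0.9,0],
    [2.8,-1.05,0],
    [3.2,-1.2,0],
  ],
  twist=[0,0,0,0,0,0,0,0],
)

```text
clock: 10.4
tcp_pos: [0.5344, -0.0621, 0.0562]
orientation: [-0.0, 0.172, 0.985, 0.0]
wrist_force: [-0.7, 1.4, 0.8]
finger_gap: -0.0004
grip_force: 0.7
```

Emit:
jog_arm(
  gripper=[0,0,0,0,0,0,0,0],
  offset=[
    [0.2,-0.07,0],
    [0.4,-0.15,0],
    [0.5,-0.18,0],
    [0.6,-0.22,0],
    [0.65,-0.24,0],
    [0.7,-0.25,0],
    [0.7,-0.25,0],
    [0.7,-0.25,0],
  ],
  twist=[0,0,0,0,0,0,0,0],
)

```text
clock: 11.4
tcp_pos: [0.5411, -0.0646, 0.0563]
orientation: [0.0, 0.172, 0.985, -0.0]
wrist_force: [-1.3, 1.4, -0.5]
finger_gap: -0.0002
grip_force: 0.6
```

Emit:
jog_arm(
  gripper=[0,0,0,0,0,0,0,0],
  offset=[
    [0.05,-0.02,0],
    [0.1,-0.04,0],
    [0.15,-0.05,0],
    [0.2,-0.07,0],
    [0.25,-0.09,0],
    [0.3,-0.1,0],
    [0.3,-0.1,0],
    [0.3,-0.1,0],
  ],
  twist=[0,0,0,0,0,0,0,0],
)

```text
clock: 12.4
tcp_pos: [0.5419, -0.0648, 0.0561]
orientation: [-0.002, 0.172, 0.985, 0.0]
wrist_force: [-8.4, 2.3, 5.2]
finger_gap: 0.0001
grip_force: 4.3
```

Stopped hard at the expected end. Retreat and check.

Emit:
jog_arm(
  gripper=[0,0,0,0,0,0,0,0],
  offset=[
    [-0.6,0.2,0],
    [-1.5,0.55,0],
    [-3,1.1,0],
    [-4,1.4,2],
    [-5,1.8,6],
    [-6,2.2,10],
    [-8,2.8,14],
    [-8,2.8,14],
  ],
  twist=[0,0,0,0,0,0,0,0],
)

```text
clock: 13.4
tcp_pos: [0.4654, -0.0377, 0.1999]
orientation: [0.004, 0.172, 0.985, -0.0]
wrist_force: [0.4, -0.1, -0.8]
finger_gap: 0.0003
grip_force: 0.0
```

```bash
python3 - <<'E'
from h import *
s=env.get_state();print(s['tcp_pos'],s['wrist_force'])
c=cam('side')
P=cloud(c).reshape(-1,3)-[.535,-.120,0];L=np.c_[P[:,0]*.94-P[:,1]*.342,P[:,0]*.342+P[:,1]*.94,P[:,2]]
k=L[(abs(L[:,0]-.005)<.03)&(abs(L[:,1]-.053)<.03)&(L[:,2]>.05)&(L[:,2]<.095)];print(len(k),k.min(0),k.max(0))
b=c['image'][70:270,270:490];cv2.imwrite('pics/end.png',cv2.resize(b,None,fx=3,fy=3,interpolation=2)[:,:,::-1])
E
```

```text
[ 0.46544582 -0.03773881  0.19987522] [ 0.39578381 -0.07568257 -0.84801258]
155 [-0.00473438  0.04511981  0.05002728] [0.01790698 0.06693481 0.08755487]
```

View pics/end.png

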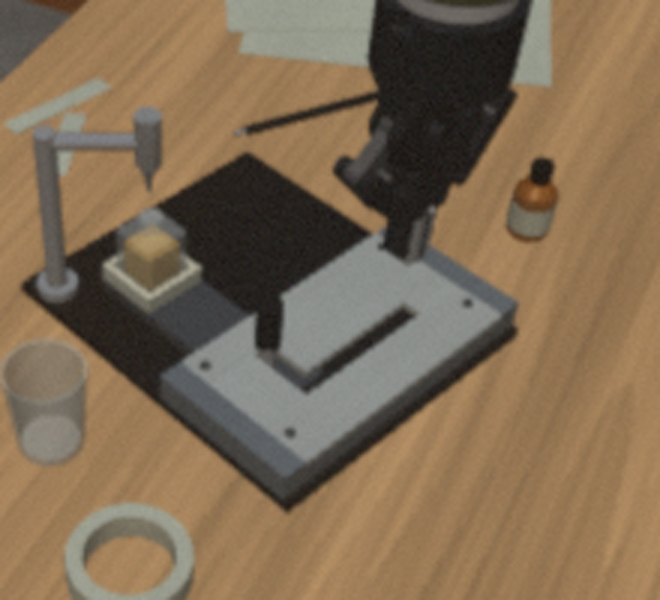

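The knob (268,320) sits at the end of the short leg, the flacon (150,255) is under the nozzle, and the gripper is clear. It has moved 39 to 40 mm from the corner, so it is home.

```bash
python3 -c "
from workcell import env
print(env.hand_in())"
```

```text
the job is handed in; nothing more can be done
None
```

The knob was pushed to the corner and then fully home in the short leg, the last picture shows the flacon under the nozzle and the gripper clear, and the job is handed in; no verdict came back.

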